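Hold the spring clip open around the ears of a shut fuse box

ROBOT

A 6-joint arm with a two-finger parallel gripper is mounted at the origin on the work surface. World frame = base frame: x ahead of the robot, y to its left, z up, the work surface at z = 0. Lengths are in m, angles in degrees, forces in N, time in s.
With the tool pointing down it reaches from about 0.375 to 0.75 m from the base axis. Payload 9 kg.
Tool frame: the origin (TCP) lies where the fingers leave the gripper's body, on its centre line; the fingertips stand 73 mm ahead of it and the grasp point (between the pads) lies 54 mm ahead of it (robot.tip_reach is the distance from the TCP to the fingertips, in m); z points along the fingers, y is the line along which they close (so a half turn about z gives the same grasp; the last joint's range is limited). The gripper opens to 85 mm and grips with 20 to 120 N. Pads are 22 mm wide; open, the fingers measure 114 mm over their backs; the gripper's body (76 mm by 85 mm) begins 54 mm behind the grasp point. The pads swing forward as they close: fully open they stand 13 mm farther back than shut.
Start: joints at [51.755, 5.964, 5.575, 89.605, 0, 77.527], TCP at [0.261, 0.54, 0.304] pointing down, gripper open.
Joint ranges: [-171.21, 171.21], [-48.23, 106.86], [-62.78, 66.21], [-105.2, 120.99], [-86.42, 89.51], [-180, 180]. Speed limits (degrees/s): [127.2, 127.2, 147.25, 180, 180, 180].

INTERFACE

Orientations are given as [roll, pitch, yaw] about the fixed x, y, z axes, in that order (R = Rz(yaw) Ry(pitch) Rx(roll)).
In Python, from plant import robot gives the robot as it stands. Calls block until the motion is done:
- robot.move_pose(position, orientation): joint-space move of the TCP to a pose.
- robot.line_to(position, vel=0.15, rotation=None, guard=None): straight line of the TCP; rotation=None keeps the orientation; vel is the mean speed in m/s. With guard (N) it stops when the force on the tool has changed by that much, and returns True; else False.
- robot.goto_joints(angles): joint-space move.
- robot.set_gripper(opening): finger opening in m; the grip force is fixed at half the most; returns when the fingers have stopped.
- robot.pause(seconds).
- robot.ik(position, orientation): joint angles nearest the present ones, or None.
- robot.observe(): the state.
- robot.grab_frame(name): name is "side" or "top"; returns the picture (480x640x3 uint8, blue, green, red); there is no depth.
- robot.get_calibration(name): a dict with "vertical_fov" (degrees; the focal length in pixels is half the picture's height over the tangent of half this angle, whatever the lens; pixels are square), "cx", "cy" (the principal point, pixels), "rvec" (rotation vector, rad) and "tvec" (3), from world to camera coordinates, as OpenCV has them. Camera axes: x right, y down, z forward; pixel columns grow to the right and rows downward; lengths in m; the calibration is good to about 2 mm. A picture is of the moment at which its call begins. get_calibration takes no time and is no camera call.
A pose or a line that the arm cannot do raises robot.IKError and nothing moves.
- robot.job_done(): hands the job in; it is judged then, once.
The state is a dict: "time": time; "q": joint angles; "qvel": joint speeds; "joint_torque": joint torques, N m; "tool_pos": TCP position; "tcp_rot": TCP orientation; "ft_force": force on the tool from outside, world axes, zero at the start; "torque": the same for the moment, N m; "gripper_width": finger opening in m; "gripper_force": force on a finger pad.
Only numpy, scipy, OpenCV 4.12 (cv2) and the standard library are available. Lean on these libraries where they do the work, as an engineer would, in place of code of your own. Each camera call takes 0.05 s, during which the arm holds its last target. There are 200 camera calls.

TASK

Shut the fuse box's lid fully, so that its upright ear comes to stand behind the ear on the box. Then squeeze the spring clip that is parked on the stand, take it off, and bring it over the middle of the two ears, square to them, one jaw in front of the pair and one behind and the jaw tips well below the ears' top edge, but held wide open and touching neither the box nor the lid. Finish like that, still holding the clip squeezed open around the ears; leave the other things on the bench alone.

Things in the scene. Friction and masses are not known exactly. Their poses are not given: they have to be found in the camera images.
- fusebox: Blue open-topped steel fuse box, fixed to the bench, 160 (x) x 220 (y) x 85 (z) mm; origin at the centre of its underside, z up. An upright steel ear (3 mm thick, 60 mm wide in y) stands on its front (-x) wall, its top 119 mm above the bench. Hinge of the lid: along y at x = +80 mm, z = 85 mm in this frame.
- ear_top (a point): Middle of the top edge of the pair of ears as they stand when the lid is shut; fixed on the box, axes as the box's (x = through the ears, away from the robot side; y = along them; z up). In this frame the box's ear fills x -3.5 to -0.5 mm and the shut lid's ear +0.5 to +3.5 mm, both y -30 to +30 mm; the ears rise 30 mm above the top of the shut lid.
- lid (a joint): Angle of the dark steel lid about its hinge on the box's far (+x) side: 0 = shut, positive = opened upward, at most 1.5 rad. It stays where it is left (stiff hinge: about 1 to 5 N at the near edge moves it down).
- lid_edge (a point): Point on the lid's upper face, mid-width, 150 mm from the hinge and 6.5 mm in from the near edge; turns with the lid (own -x points from hinge to near edge, z out of the upper face). The plate is 4 mm thick and reaches 110 mm to either side in y; its ear (30 mm tall above the face, 60 mm wide) stands in the middle of the near edge: press beside it, some 75 mm off in y.
- stand: Parking stand, fixed to the bench: dark base 100 (x) x 70 (y) x 12 (z) mm with an upright aluminium plate 6 mm thick (x), 44 mm wide (y), its top 46 mm above the bench. Origin at the centre of its underside.
- clip: Steel spring clip, about 120 g, 38 mm wide, 111 mm tall, biting the stand's plate from above, jaws down, grip bars up. Two levers turn on one pivot; this is one of them (the -x one when parked; it tilts as the clip opens), origin on the pivot axis, y along it, z up when parked. Jaws: rubber blocks 8 mm thick, 24 mm wide (y), tips 55 mm below the pivot. Pinching the bars along x opens the jaws.
- clip_lever (a joint): Opening angle between the two levers: 0 as parked (jaws parallel, 6 mm apart), 0.5 rad at the stop, squeezed (jaw tips about 33 mm apart); -0.1 when it hangs free and closed.
- bar_a (a point): Centre of the grip bar at the top of the first (-x when parked) lever: a black round bar of 12 mm diameter and 38 mm length along y, when parked 50 mm above the pivot and 24 mm to its side (60 mm over both bars). About 8 N starts to squeeze it and 14 N brings it to its stop, at about 34 mm over the bars, which have then risen 4 mm from the pivot.
- bar_b (a point): As bar_a, on the other lever (+x when parked).
- jaw_a (a point): Inner edge of the tip of the clip's first jaw (the -x one when parked), in the middle of its width.
- jaw_b (a point): Inner edge of the tip of the clip's other jaw (the +x one when parked), in the middle of its width.
- multimeter: Bystander: yellow multimeter lying on its back, 150 x 78 x 42 mm, origin at the centre of its underside.
- switch: Bystander: red rotary battery switch, loose on the bench, 70 x 70 mm and 66 mm tall, origin at the centre of its underside.
- screwdriver: Bystander: screwdriver lying on the bench, along its own x.
Things that resemble listed ones, but are neither listed nor needed, are in the scene too. Leave any green look-alike of the stand alone.

How it is judged:
By the outcome, as a careful person would: the job done as asked, in the order asked, and still so for the second after the job is handed in, while the arm keeps its last pose, push and grip.
It also fails if it takes over 58 s, if anything falls off the work surface, if the arm or the gripper's body presses on something with over 40 N, if the wrist force passes 120 N, or if a joint passes its speed limit or range.

## Working session

There is one attempt and no reset: what is moved stays moved. The work goes in short steps, each a Python script; the robot and the scene stay as the last script left them, time stands still between calls to the robot, and variables do not carry over. Pictures are saved under pics/ and viewed, at most 10 in all, crops included, and the job is handed in when it is done.

```bash
mkdir -p pics; ls
python3 - <<'E'
from plant import robot
import cv2
for n in("side","top"):
    im=robot.grab_frame(n);cv2.imwrite(f"pics/{n}0.png",im);print(n,robot.get_calibration(n))
o=robot.observe();print(o)
E
```

```text
pics
side {'vertical_fov': 47.13807730658342, 'cx': 317.35311260352705, 'cy': 230.18747462304432, 'rvec': array([ 2.0921921 , -0.35491836,  0.2116198 ]), 'tvec': array([-0.55996871,  0.17853824,  1.40945112])}
top {'vertical_fov': 45.11397230014269, 'cx': 327.73672778982643, 'cy': 236.82709105290397, 'rvec': array([ 2.1141029 , -2.14345655,  0.19318585]), 'tvec': array([0.00887296, 0.59303955, 1.32317916])}
{'time': 0.1, 'q': array([ 5.17556258e+01,  5.99582439e+00,  5.52928618e+00,  8.96032578e+01,
       -1.43998628e-03,  7.75285570e+01]), 'qvel': array([-0.00156166, -0.09104839,  0.204949  , -0.01958549, -0.10798045,
        0.02491694]), 'joint_torque': array([ 6.97623662e-03, -5.58204067e+01,  5.04722357e+01,  1.28658215e-02,
       -3.06082957e-04,  9.19543908e-06]), 'tool_pos': array([0.26072432, 0.54014891, 0.3031722 ]), 'tcp_rot': array([-1.79931540e+02, -1.36666459e-02,  1.54227061e+02]), 'ft_force': array([-0.12174656, -0.09736401,  0.24821173]), 'torque': array([ 0.00716081, -0.0072574 ,  0.00209959]), 'gripper_force': 0.0, 'gripper_width': 0.08531949004123057}
```

View pics/side0.png

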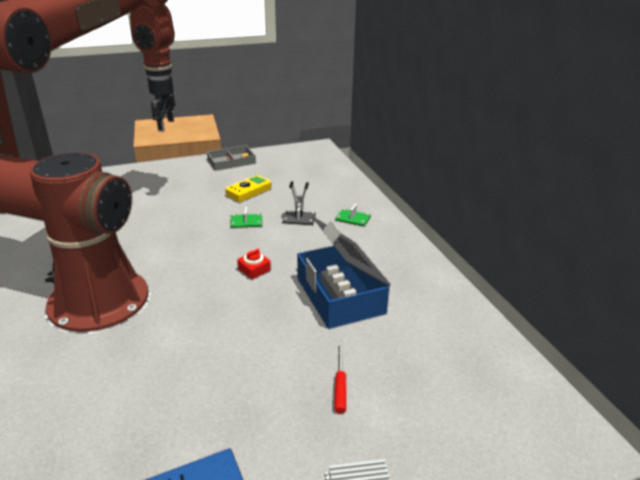

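View pics/top0.png

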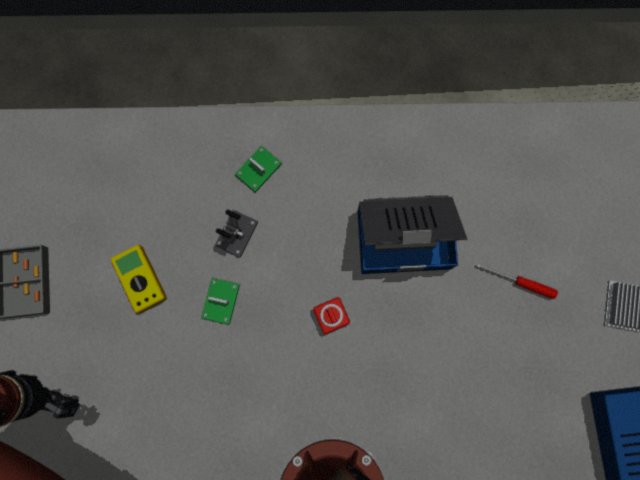

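The side view shows the clip on the dark stand at about (299,200) and the box at (342,288) with its lid half open. The top view has the clip at (233,232) and the box at (410,240), with green decoy stands on both sides of the clip. I'll zoom in on both.

Run:
```python
import cv2,numpy as np
t=cv2.imread("pics/top0.png");s=cv2.imread("pics/side0.png")
def c(i,x,y,w,h,k): return cv2.resize(i[y:y+h,x:x+w],None,fx=k,fy=k,interpolation=cv2.INTER_CUBIC)
a=np.hstack([c(t,205,200,60,60,6),c(s,270,175,60,60,6)])
cv2.imwrite("pics/clip.png",a)
b=np.hstack([c(t,350,185,125,100,3.2),c(s,290,210,125,125,3.2)[:320]])
b=np.hstack([c(t,350,185,125,125,3.2),c(s,280,210,125,125,3.2)])
cv2.imwrite("pics/box.png",b);print(a.shape,b.shape)
```

```text
(360, 720, 3) (400, 800, 3)
```

View pics/clip.png

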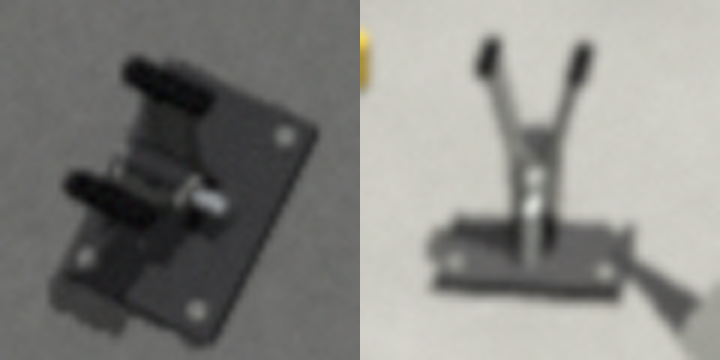

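View pics/box.png

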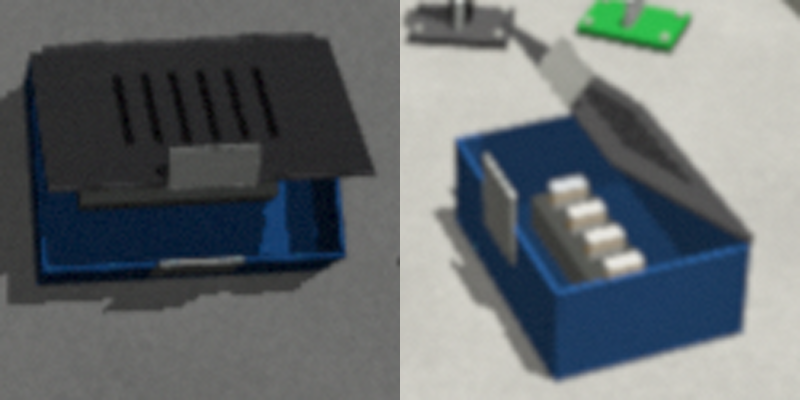

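The clip crop puts the bar centres at about (233,214) and (224,233) in top, and (291,185) and (307,185) in side. The box crop puts the middle of the box ear's top edge at (413,267.5) in top and (311,263) in side. Next I triangulate these.

```bash
cat > h.py <<'E'
import numpy as np,cv2
from plant import robot
def cam(n):
    c=robot.get_calibration(n);f=240/np.tan(np.radians(c["vertical_fov"]/2))
    K=np.array([[f,0,c["cx"]],[0,f,c["cy"]],[0,0,1]]);R=cv2.Rodrigues(np.array(c["rvec"]))[0]
    return K,R,np.array(c["tvec"]).reshape(3,1)
C={n:cam(n) for n in("side","top")}
def tri(t,s):
    P=[C[n][0]@np.hstack(C[n][1:]) for n in("top","side")]
    X=cv2.triangulatePoints(P[0],P[1],np.array(t,float).reshape(2,1),np.array(s,float).reshape(2,1));X=(X[:3]/X[3]).ravel()
    return X,proj("top",X)-t,proj("side",X)-s
def proj(n,X):
    K,R,T=C[n];return cv2.projectPoints(np.array(X,float).reshape(-1,1,3),cv2.Rodrigues(R)[0],T,K,None)[0].reshape(-1,2).squeeze()
def plane(n,p,z):
    K,R,T=C[n];d=R.T@np.linalg.inv(K)@np.array([*p,1.]);o=(-R.T@T).ravel();return o+d*(z-o[2])/d[2]
E
python3 - <<'E'
from h import *
np.set_printoptions(precision=4,suppress=True)
tc=lambda x,y:(x/6+205-.4,y/6+200-.4); sc=lambda x,y:((x-360)/6+270-.4,y/6+175-.4)
tb=lambda x,y:(x/3.2+350-.35,y/3.2+185-.35); sb=lambda x,y:((x-400)/3.2+280-.35,y/3.2+210-.35)
for a in((170,85),(112,199)):
  for b in((488,58),(580,62)): print("bar",a,b,*tri(tc(*a),sc(*b)))
print("ear",*tri(tb(202,264),sb(501,170)))
print("ear R",*tri(tb(242,261),sb(516,188)))
print("ear L",*tri(tb(161,266),sb(486,153)))
print("rim +y-x",*tri(tb(42,268),sb(458,140)))
print("rim -y-x",*tri(tb(345,258),sb(555,290)))
for p in((42,268),(345,258)): print("rim plane top",plane("top",tb(*p),.085))
for p in((458,140),(555,290),(750,240)): print("rim plane side",plane("side",sb(*p),.085))
print("lid corner +y",*tri(tb(45,190),sb(571,110)))
print("lid ear top L",*tri(tb(169,148),sb(562,40)), "R",*tri(tb(262,143),sb(592,75)))
print("lid ear base L",*tri(tb(170,188),sb(542,72)), "R",*tri(tb(260,187),sb(573,108)))
for p in((282,135),(88,258),(196,310)): print("screw top",plane("top",tc(*p),.012))
for p in((455,262),(605,271)): print("screw side",plane("side",sc(*p),.012))
t=cv2.imread("pics/top0.png");hsv=cv2.cvtColor(t,cv2.COLOR_BGR2HSV)
print(robot.tip_reach)
E
```

```text
bar (170, 85) (488, 58) [0.6106 0.2177 0.1369] [-1.9653 10.0314] [ 8.178  -1.8616]
bar (170, 85) (580, 62) [0.6348 0.2157 0.1257] [-0.1318  0.6008] [ 0.4882 -0.0997]
bar (112, 199) (488, 58) [0.5915 0.237  0.1248] [-0.109   0.5285] [ 0.4265 -0.0779]
bar (112, 199) (580, 62) [0.6154 0.234  0.1158] [ 2.0686 -9.0449] [-7.2696  1.1594]
ear [ 0.5095 -0.1884  0.1246] [ 0.0721 -0.3389] [-0.3443  0.0642]
ear R [ 0.5114 -0.2163  0.1259] [ 0.1054 -0.4883] [-0.5042  0.096 ]
ear L [ 0.5079 -0.1598  0.1224] [-0.0024  0.0116] [ 0.0116 -0.0021]
rim +y-x [ 0.5117 -0.0788  0.083 ] [-0.0771  0.3826] [ 0.371  -0.0649]
rim -y-x [ 0.5154 -0.2964  0.0887] [-0.0636  0.2917] [ 0.3206 -0.0644]
rim plane top [ 0.5123 -0.0789  0.085 ]
rim plane top [ 0.5166 -0.2974  0.085 ]
rim plane side [ 0.5098 -0.0816  0.085 ]
rim plane side [ 0.5164 -0.292   0.085 ]
rim plane side [ 0.6774 -0.2832  0.085 ]
lid corner +y [ 0.5856 -0.0867  0.0973] [ 1.9842 -7.907 ] [-7.5516  1.3968]
lid ear top L [ 0.573  -0.156   0.2103] [-0.243   1.0532] [ 1.0082 -0.2302] R [ 0.5742 -0.2166  0.2141] [-0.3108  1.3206] [ 1.3094 -0.3123]
lid ear base L [ 0.5528 -0.1595  0.1869] [ 0.0398 -0.1751] [-0.1698  0.0359] R [ 0.5535 -0.2196  0.1901] [ 0.1867 -0.7955] [-0.7987  0.1743]
screw top [0.64   0.1877 0.012 ]
screw top [0.5898 0.2664 0.012 ]
screw top [0.5677 0.2221 0.012 ]
screw side [0.5672 0.2283 0.012 ]
screw side [0.6395 0.1938 0.012 ]
0.0726
```

The bars are 48 mm apart at z≈0.125, clip yaw is about −26°, box yaw about 2.3°, and the lid is open about 0.71 rad. Now I close the lid.

```bash
cat >> h.py <<'E'
def st(m=""):
    o=robot.observe();print(m,round(o["time"],2),np.round(o["tool_pos"],4),np.round(o["tcp_rot"],1),"F",np.round(o["ft_force"],1),"g",round(o["gripper_width"],4),round(o["gripper_force"],1));return o
E
python3 - <<'E'
from h import *
robot.set_gripper(0.0);st("shut")
yb=np.radians(2.3);ex=np.array([np.cos(yb),np.sin(yb)]);ey=np.array([-ex[1],ex[0]])
H=np.array([.5135,-.188])+.16*ex+.075*ey
def P(th,lift=0):
    u=-.140*np.cos(th)+.004*np.sin(th)+.012
    return [*(H+u*ex),.085+.140*np.sin(th)+.004*np.cos(th)+.0726+lift]
R=[180,0,-177.7]
robot.move_pose(P(.75,.04),R);st("above")
for th in(.75,.5,.25,.04):
    print(th,robot.line_to(P(th),vel=.12,guard=25));st()
print(robot.line_to(P(0,-.005),vel=.02,guard=20));st("press")
p=robot.observe()["tool_pos"];robot.line_to([p[0],p[1],p[2]+.08],vel=.2)
robot.move_pose([.56,.05,.30],[180,0,-116]);robot.set_gripper(.085);st("end")
for n in("side","top"):
    cv2.imwrite(f"pics/{n}1.png",robot.grab_frame(n))
t=cv2.imread("pics/top1.png");s=cv2.imread("pics/side1.png")
f=lambda i,x,y:cv2.resize(i[y:y+100,x:x+100],None,fx=4,fy=4,interpolation=cv2.INTER_CUBIC)
cv2.imwrite("pics/box1.png",np.hstack([f(t,365,195),f(s,290,235)]))
E
```

```text
shut 0.87 [0.2609 0.5403 0.3039] [180.    0.  154.2] F [ 0.9 -0.   0.1] g 0.0001 0.0
above 3.43 [ 0.5828 -0.1094  0.296 ] [ 180.     0.  -177.7] F [-0.8  0.1 -0.5] g -0.0003 0.0
0.75 False
 3.92 [ 0.5826 -0.1099  0.256 ] [ 180.    -0.  -177.7] F [-0.1  0.2 -0.2] g 0.0 0.0
0.5 False
 4.36 [ 0.5618 -0.1111  0.2292] [-1.800e+02  1.000e-01 -1.777e+02] F [0.9 0.2 0.2] g -0.0002 0.0
0.25 False
 4.8 [ 0.5481 -0.1116  0.1968] [-180.     0.  -177.7] F [-0.4 -0.5  1.1] g 0.0002 0.0
0.04 False
 5.19 [ 0.5427 -0.1117  0.1673] [ 180.    -0.  -177.7] F [ 0.2 -0.6  0.3] g 0.0 0.0
True
press 5.61 [ 0.5432 -0.112   0.1616] [-1.799e+02  1.000e-01 -1.777e+02] F [-2.3  1.4  8.2] g -0.0001 4.4
end 7.72 [0.56 0.05 0.3 ] [-180.    0. -116.] F [0.1 0.5 0.4] g 0.0848 0.0
```

View pics/box1.png

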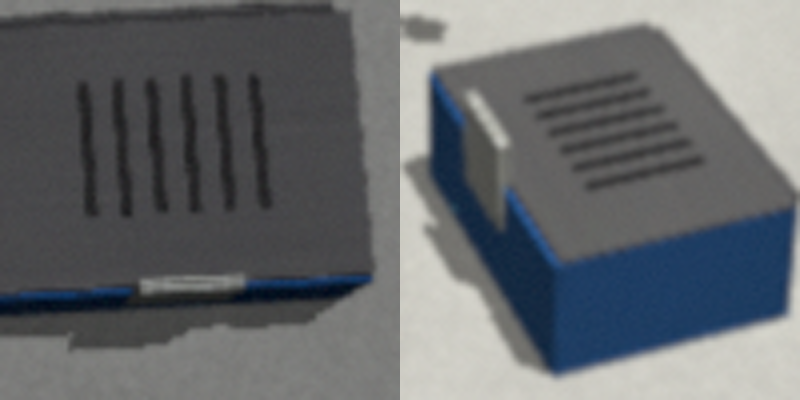

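The lid is shut flush and the two ears stand together, with their top edge at about (413,266) in top and (312,264) in side. The press stopped at a tip height of 89 mm, as expected. Next I triangulate the ears and grasp the clip.

Run:
```python
from h import *
np.set_printoptions(precision=4,suppress=True)
t=(412.7,265.6);s=(311.5,264.1)
print(tri(t,s),plane("top",t,.119),plane("side",s,.119))
print([plane("top",(365+x/4-.4,195+y/4-.4),.119) for x,y in((140,287),(245,280.5))])
R=[180,0,-116];c=[.614,.227]
robot.move_pose([*c,.26],R)
robot.line_to([*c,.125+.054],vel=.15,guard=15);st("at clip")
robot.set_gripper(.0);st("squeezed")
cv2.imwrite("pics/top2.png",robot.grab_frame("top"));i=robot.grab_frame("side");cv2.imwrite("pics/side2.png",i)
cv2.imwrite("pics/c2.png",cv2.resize(i[140:240,250:350],None,fx=5,fy=5,interpolation=cv2.INTER_CUBIC))
```

```text
(array([ 0.5119, -0.1886,  0.1206]), array([-0.0717,  0.3402]), array([ 0.3463, -0.0656])) [ 0.5129 -0.189   0.119 ] [ 0.5118 -0.1864  0.119 ]
[array([ 0.5116, -0.1595,  0.119 ]), array([ 0.5145, -0.2186,  0.119 ])]
at clip 9.3 [0.6145 0.2265 0.1802] [-179.9    0.  -116. ] F [-0.5  0.9  0.8] g 0.0847 0.0
squeezed 9.83 [0.6153 0.2273 0.1821] [-179.8    0.2 -116. ] F [-1.2 -0.7 12.6] g 0.0306 58.6
```

View pics/c2.png

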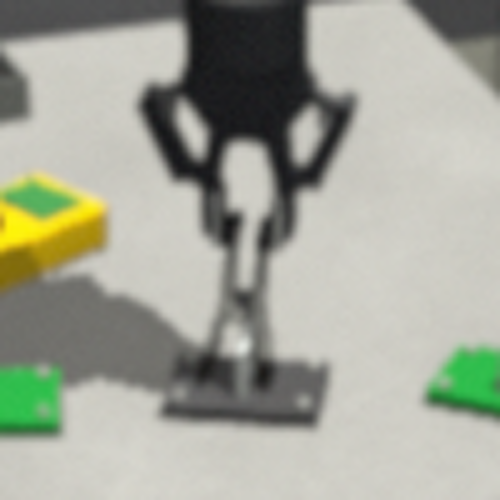

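The clip is squeezed open between the pads, jaws at about (210,372) and (262,375) in the crop and clear of the plate. It is lightly pressed onto the base (12.6 N). I'll lift it to transit height and check how it sits in the grip.

Run:
```python
from h import *
p=robot.observe()["tool_pos"]
robot.line_to([.614,.227,p[2]+.14],vel=.12);st("lifted")
yaw=-87.4
robot.move_pose([.5125,-.10,.33],[180,0,yaw])
robot.line_to([.5125,-.1885,.33],vel=.15);o=st("over ears")
robot.pause(.2)
ims={n:robot.grab_frame(n) for n in("side","top")}
for n in ims: cv2.imwrite(f"pics/{n}3.png",ims[n])
k=proj("side",o["tool_pos"]);print(k,proj("top",o["tool_pos"]))
a=lambda i,x,y:cv2.resize(i[y:y+120,x:x+80],None,fx=5,fy=5,interpolation=cv2.INTER_CUBIC)
x,y=int(k[0])-40,int(k[1])+5;print(x,y)
cv2.imwrite("pics/c3.png",np.hstack([a(ims["side"],x,y),a(ims["top"],373,190)])[:600,:800])
```

```text
lifted 11.28 [0.6138 0.227  0.321 ] [ 1.799e+02 -1.000e-01 -1.160e+02] F [ 0.4 -0.6 -1.3] g 0.0306 59.4
over ears 13.31 [ 0.5126 -0.1879  0.33  ] [180.    0.  -87.4] F [ 0.3 -0.6 -1.8] g 0.0305 59.4
[312.30502801 187.06307152] [428.39038918 251.38327822]
272 192
```

View pics/c3.png

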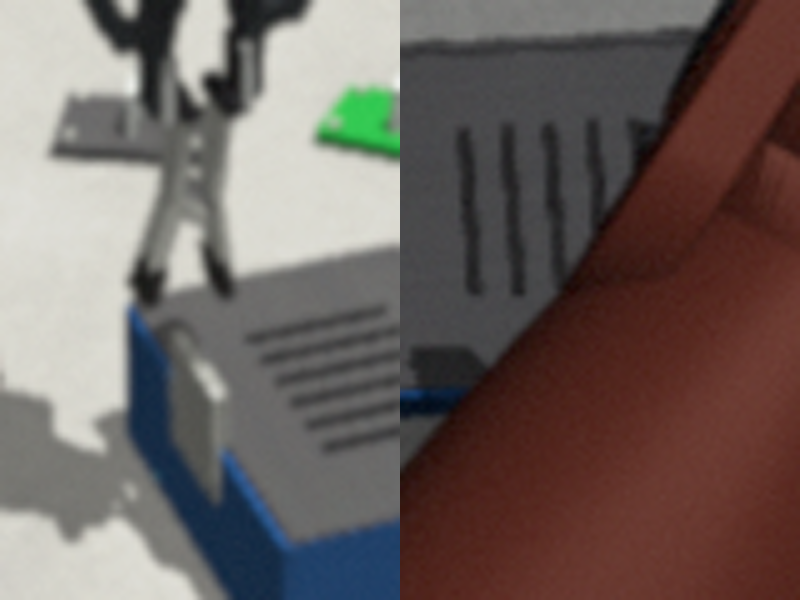

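The clip hangs symmetric and open, with jaw tips at about (150,302) and (225,296) in the side crop and bars at about (155,100) and (222,92). The arm hides it in the top view. I'll estimate tip positions by casting the side rays onto the clip's near-face plane.

Run:
```python
from h import *
np.set_printoptions(precision=4,suppress=True)
K,R,T=C["side"];o=(-R.T@T).ravel();print("cam",o)
def yp(p,y):
    d=R.T@np.linalg.inv(K)@np.array([*p,1.]);return o+d*(y-o[1])/d[1]
for nm,(x,y),yy in(("barA",(155,100),-.207),("barB",(222,92),-.207),("tipA outer",(148,304),-.2),("tipB outer",(228,297),-.2),("tipA in",(163,298),-.2),("tipB in",(212,290),-.2),("pivot",(193,195),-.207),("tip A c",(150,292),-.188),("tip B c",(220,286),-.188)):
    print(nm,yp((272+x/5-.4,192+y/5-.4),yy))
```

```text
cam [ 0.1486 -1.2341  0.887 ]
barA [ 0.4831 -0.207   0.2823]
barB [ 0.515  -0.207   0.2807]
tipA outer [ 0.4812 -0.2     0.1684]
tipB outer [ 0.5214 -0.2     0.1638]
tipA in [ 0.4887 -0.2     0.1702]
tipB in [ 0.5133 -0.2     0.1695]
pivot [ 0.5012 -0.207   0.2288]
tip A c [ 0.4861 -0.188   0.1667]
tip B c [ 0.5216 -0.188   0.1626]
```

Run:
```python
from h import *
np.set_printoptions(precision=1,suppress=True)
q=lambda X:(proj("side",X)-[272-.4,192-.4])*5
for z in(.33,.276,.222,.169): print(z,q([.5126,-.188,z]),"near face",q([.5126,-.2,z]), "y-.207",q([.5126,-.207,z]))
# ear tops
for y in(-.1595,-.2185): print(q([.5135,y,.119]))
# true vs. box rim corner check; stand screws
i=cv2.imread("pics/side3.png")
cv2.imwrite("pics/c3b.png",cv2.resize(i[140:265,255:380],None,fx=4.8,fy=4.8,interpolation=cv2.INTER_CUBIC))
```

```text
0.33 [203.7 -22.6] near face [212.5 -11.1] y-.207 [217.7  -4.3]
0.276 [203.3  82.7] near face [211.9  94.7] y-.207 [216.9 101.9]
0.222 [202.8 183.4] near face [211.3 196. ] y-.207 [216.2 203.4]
0.169 [202.5 278.2] near face [210.7 291.2] y-.207 [215.5 298.8]
[185.1 332.7]
[224.6 398. ]
```

View pics/c3b.png

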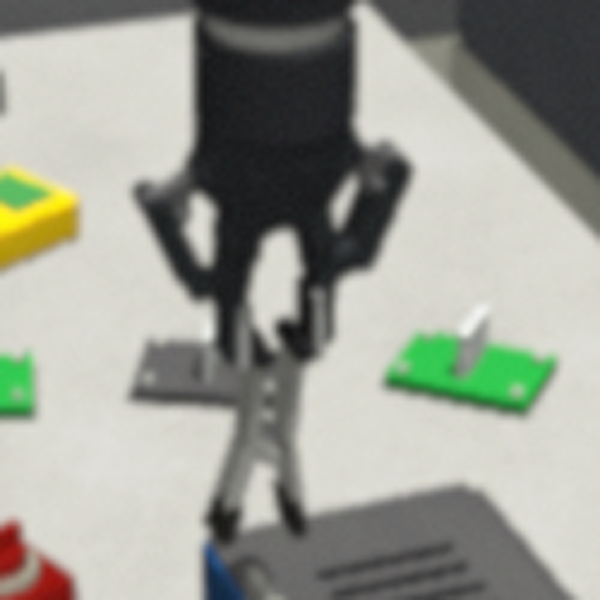

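The fingers match the expected projection, but the clip's pivot and tips appear about 10 mm to −x, so it seems to sit tilted in the pads. I'll check by viewing it at two yaws half a turn apart, with the tool axis overlaid.

Run:
```python
from h import *
robot.line_to([.44,-.2,.36],vel=.2)
out=[]
for k,yaw in enumerate((-87.4,92.6)):
    robot.move_pose([.44,-.2,.36],[180,0,yaw]);robot.pause(.3);o=st(k)
    i=robot.grab_frame("side");cv2.imwrite(f"pics/side4{k}.png",i)
    p=o["tool_pos"];a=proj("side",p-[0,0,.11]);x,y=int(a[0])-25,int(a[1])-37
    c=cv2.resize(i[y:y+75,x:x+50],None,fx=8,fy=8,interpolation=cv2.INTER_CUBIC)
    for z in np.arange(.04,.18,.01):
        u=(proj("side",p-[0,0,z])-[x,y]+.5)*8-.5;cv2.circle(c,tuple(int(v) for v in u),2,(0,0,255) if round(z*100)%5 else (0,255,255),-1)
    print(x,y);out.append(c)
cv2.imwrite("pics/c4.png",np.hstack(out))
```

```text
0 14.71 [ 0.4401 -0.1999  0.3599] [180.    0.  -87.4] F [ 0.2 -0.4 -2.4] g 0.0304 59.4
258 188
1 17.71 [ 0.44 -0.2   0.36] [180.    0.   92.6] F [ 1.1 -0.  -0.8] g 0.0305 59.4
258 188
```

View pics/c4.png

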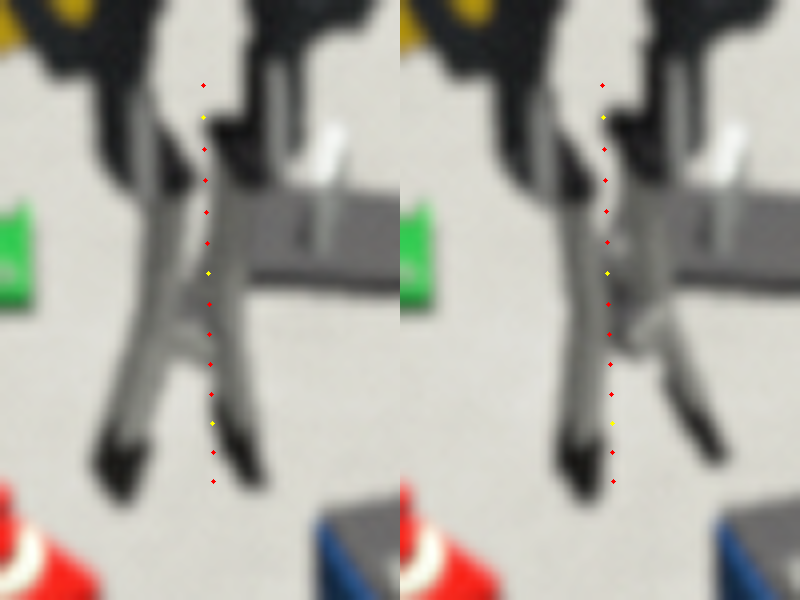

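At the two yaws the tips sit at −10 mm and +10 mm from the tool axis, and tip heights differ by ±4 mm. So the clip is tilted about 5.7° in the pinch plane and held wide open. I'll counter-tilt the tool to stand it upright, then lower it over the ears with a guard.

Run:
```python
from h import *
from scipy.spatial.transform import Rotation as Ro
b=2.6
R=(Ro.from_euler('z',b,degrees=True)*Ro.from_euler('y',-5.7,degrees=True)*Ro.from_euler('z',-b,degrees=True)*Ro.from_euler('xyz',[180,0,-87.4],degrees=True))
rpy=R.as_euler('xyz',degrees=True);d=R.as_matrix()[:,2];print(rpy,d)
E=np.array([.5138,-.189])
tcp=np.array([*E,.100+.1065])-.058*d
robot.move_pose([tcp[0],tcp[1],.345],list(rpy));st("above")
print(robot.line_to(list(tcp+[0,0,.03]),vel=.12,guard=6));st()
print(robot.line_to(list(tcp),vel=.04,guard=4));robot.pause(.3);st("final")
i=robot.grab_frame("side");cv2.imwrite("pics/side5.png",i)
x,y=285,195
c=cv2.resize(i[y:y+75,x:x+60],None,fx=8,fy=8,interpolation=cv2.INTER_CUBIC)
for X in([*E,.119],[*E,.1]): cv2.circle(c,tuple(int(v) for v in (proj("side",X)-[x,y]+.5)*8),2,(0,0,255),-1)
cv2.imwrite("pics/c5.png",c)
```

```text
[-174.3    0.   -87.4] [ 0.09921751  0.00450544 -0.99505557]
above 20.35 [ 0.508  -0.1893  0.345 ] [-174.3    0.   -87.4] F [-0.3 -0.3 -0.8] g 0.0303 59.4
False
 20.93 [ 0.5081 -0.1893  0.2947] [-174.3   -0.   -87.4] F [-0.7 -0.1 -0.7] g 0.0306 59.4
False
final 22.12 [ 0.5081 -0.1893  0.2644] [-174.3   -0.   -87.4] F [ 0.1 -0.8 -1.1] g 0.0304 59.4
```

View pics/c5.png

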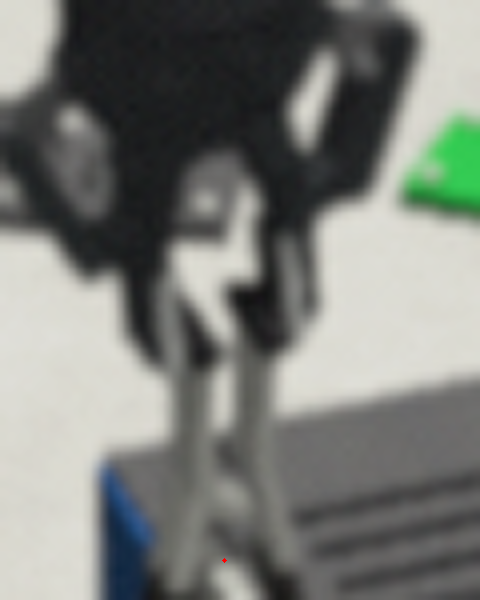

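The levers straddle the ears symmetrically and the wrist reads no contact force, but the crop cuts off the jaw tips. I have no views left, so I'll check the tips numerically with a dark mask.

Run:
```python
from h import *
g=cv2.imread("pics/side5.png").max(2)
for r in range(264,284): print(r,' '.join(f"{v:3d}" for v in g[r,300:328]))
E=np.array([.5138,-.189]);b=np.radians(2.6);ex=np.array([np.cos(b),np.sin(b)]);ey=np.array([-ex[1],ex[0]])
for n,dx,dz in(("Ain",-.0165,.1),("Aout",-.0243,.102),("Bin",.0165,.1),("Bout",.0243,.102)):
    print(n,[proj("side",[*(E+dx*ex+w*ey),dz]).round(1) for w in(-.012,.012)])
for dx in(-.0035,.0035): print("ear",[proj("side",[*(E+dx*ex+w*ey),.119]).round(1) for w in(-.03,.03)])
```

```text
264  68  67  73  80  92 104 110 123 128 123 114 111 110 101  88  80  64  53  70  99 118 121 112  97  84  77  78  79
265  67  68  67  74  86  94 108 124 127 115 106 119 136 140 125 103  77  53  57  84 102 108 107 103  98  97  98  98
266  66  67  63  60  66  82 107 125 121 104 100 131 165 176 164 131  94  58  46  61  73  83  95 103 105 105 103  97
267  69  67  61  49  46  74 105 121 114  95  94 132 171 188 183 157 115  71  41  38  42  56  79 101 106 106  99  84
268  67  65  57  39  37  64  95 106  95  79  81 109 149 182 192 178 140  95  51  31  34  47  74  97 106 104  98  81
269  67  66  53  32  31  43  63  70  65  63  73  92 123 169 198 195 165 115  66  32  28  41  65  91 106 104 103  93
270  66  63  50  33  26  31  38  39  44  54  71  84 103 150 193 200 173 125  74  42  34  35  55  83 102 107 106 103
271  64  63  50  34  26  25  32  33  42  59  77  85  90 117 157 179 157 117  78  51  42  40  59  85 102 108 108 108
272  68  65  56  42  30  26  31  35  47  66  79  83  84  96 123 143 126 101  77  56  48  56  73  90 104 107 108 106
273  68  67  63  53  36  28  30  37  52  72  82  85  86 
[... 827 characters left out ...]
 109 105 108 108 106 106 107 104 107 104 106
281  72  67  68  68  69  68  70  75  80  84  84  84  84  87 102 118 119 107 100 104 106 108 108 108 106 104 105 105
282  77  68  70  69  70  70  69  71  77  80  83  84  84  87 100 119 127 122 108 102 107 108 106 107 106 107 104 105
283  84  77  71  68  68  69  69  70  71  77  84  83  83  87  98 112 125 136 127 108 104 106 108 107 106 106 106 106
Ain [array([308.1, 275. ]), array([304.6, 269.7])]
Aout [array([305.1, 275. ]), array([301.6, 269.7])]
Bin [array([320.6, 272.1]), array([317. , 266.9])]
Bout [array([323.6, 270.8]), array([319.9, 265.6])]
ear [array([315.9, 271.5]), array([306.8, 258.4])]
ear [array([318.6, 270.9]), array([309.5, 257.8])]
```

The tips are where expected, about 20 mm below the ear top and about 9 mm above the lid. The ears appear about 2.5 mm nearer the front jaw, so I'll centre on them and hand in.

Run:
```python
from h import *
p=robot.observe()["tool_pos"]
print(robot.line_to([p[0]-.0025,p[1],p[2]+.001],vel=.02,guard=4));robot.pause(.5);st("final")
print(robot.job_done())
```

```text
False
final 22.96 [ 0.5056 -0.1893  0.2654] [-174.3    0.   -87.4] F [-0.6  0.5 -0.8] g 0.0312 59.4
the job is handed in; nothing more can be done
None
```

The lid is shut, and I handed in at about 23 s with the squeezed clip held open around the middle of the ears, its tips about 19 mm below their top edge; no contact force showed, but I did not re-image the clip after the last 2.5 mm centring move.

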